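# Free a jammed slide rack by feeling for its release

### The job

The slide rack has jammed inside the small slide incubator. Take the pin probe from its stand, feel along the floor of the slot on top of the incubator with the probe's tip until it finds the hidden release plunger and sinks in, and push the plunger fully home so that the rack comes forward. Then put the probe back upright in its stand, fully seated, without pushing the jar, the bottle or the timer standing by out of place.

Things in the scene. Friction and masses are not known exactly. Their poses are not given: they have to be found in the camera images.
- incubator: flat white box, 120 (x) x 190 (y) x 60 mm high, fixed on the bench; origin at the centre of its underside, z up, front (opening with the black rack) towards its own -x. Vent louvres on the top behind the slot
- slot_mid (a point): centre of the slot in the incubator's top, level with the top (60 mm above the bench), axes as the incubator's. The slot runs straight along this y axis, 76 mm long, 10 mm wide, with a rigid dark metal floor 9 mm below the top. The hidden release lies somewhere in that floor, its centre at most 25 mm from the slot's middle along y
- plunger (a joint): how far the hidden release plunger is pushed down: 0 flush with the slot's floor, 0.012 m fully home. It fills a hole as wide as the slot and 12 mm long, flush and of the same metal as the floor, so it cannot be seen; it yields to about 3 N and stays where it is left
- rack (a joint): how far the black slide rack in the 80 mm wide front opening of the incubator has come forward, m: at 0 it stands 20 mm behind the front; the linkage moves it 1.5 mm for each mm of the plunger (0.018 at full travel, 2 mm behind the front). It cannot be moved otherwise
- stand: grey plastic stand, fixed on the bench: a 56 mm square block, 58 mm high, on a 76 mm square foot; origin at the centre of its underside. In the middle of its top is a vertical round hole of 11 mm diameter, 56 mm deep, its mouth chamfered by 3 mm
- probe: loose pin probe, about 60 g, standing in the stand; origin at the pin's tip, z up along it. Steel pin 5 mm thick from 0 to 55 mm, steel collar 24 mm wide from 55 to 60 mm, black handle 15 mm square (sides along its x and y) from 60 to 125 mm, steel cap to 129 mm. In the stand the collar rests on the block's top, the tip 3 mm above the bench
- probe_tip (a point): the tip of the probe's pin (same point as the probe's origin)
- jar: bystander: dark reagent jar with black cap, 65 mm in diameter, 97 mm high; origin at the centre of its underside
- oil: bystander: small brown dropper bottle, 29 mm in diameter, 78 mm high; origin at the centre of its underside
- bench_timer: bystander: flat white timer with keys, 62x66x18 mm, just beyond the stand; origin at the centre of its underside
There are look-alikes about, which are no part of the job. What is shaped like the stand but pink or red is not meant.

How it is judged:
On the way:
1. the plunger is pushed home by the probe's tip, which stands in the slot at least 15 mm below the incubator's top (value of joint plunger above 0.0105 m and z of probe_tip in the frame of slot_mid below -0.015 m and x of probe_tip in the frame of slot_mid between -0.008 and 0.008 m and horizontal distance between probe_tip and slot_mid below 0.04 m), for 0.1 s.
At the end, for the whole second after the job is handed in: the plunger is at least 10 mm down and the rack at least 14 mm forward; the probe is back in the stand's hole, upright within 0.1 rad, its collar within 4 mm of the block's top, at rest (value of joint plunger above 0.01 m and value of joint rack above 0.014 m and horizontal distance between probe and stand below 0.007 m and z of probe_tip in the frame of stand below 0.007 m and angle between probe's own z axis and vertical below 0.1 rad and linear speed of probe below 0.02 m/s); the robot touches nothing.
It fails at once if the jar, the bottle or the timer is moved by more than 30 mm (distance of any of jar, oil, bench_timer from where it was at the start of the episode above 0.03 m).
It also fails if it takes over 54 s, if anything falls off the work surface, if the arm or the gripper's body presses on something with over 40 N, if the wrist force passes 120 N, or if a joint passes its speed limit or range.

### The arm

A 7-joint arm with a two-finger parallel gripper is mounted at the origin on a cart in front of the work surface, level with it; the furniture and walls round the work are solid. World frame = base frame: x ahead of the robot, y to its left, z up, the work surface at z = 0. Lengths are in m, angles in rad, forces in N, time in s.
With the tool pointing down it reaches from about 0.425 to 0.925 m from the base axis. Payload 6.8 kg.
Tool frame: the origin (TCP) lies at the very end of the fingers, on their centre line; the grasp point (between the pads) lies env.grasp_offset behind it (env.grasp_offset is the distance from the TCP to the grasp point, in m); z points along the fingers, y is the line along which they close (so a half turn about z gives the same grasp; the last joint's range is limited). The gripper opens to 85 mm and grips with 20 to 120 N. Pads are 22 mm wide; open, the fingers measure 114 mm over their backs; the gripper's body (76 mm by 85 mm) begins 54 mm behind the grasp point. The pads swing forward as they close: fully open they stand 13 mm farther back than shut.
Start: joints at [-1.215, 0.477, 0.022, 1.555, -0.011, 1.109, -0.083], TCP at [0.302, 0.604, 0.231] pointing down, gripper open.
Joint ranges: [-2.96, 2.96], [-0.34, 2.1], [-1.41, 1.46], [0.24, 2.44], [-1.37, 4.51], [0.17, 1.92], [-2.96, 2.96]. Speed limits (rad/s): [2.39, 2.39, 3.14, 3.14, 3.14, 3.14, 3.14].

### API

Orientations are given as a 3x3 rotation matrix whose columns are the frame's x, y, z axes.
In Python, from station import env, vision, find_in, cut_out gives the robot as it stands. The module is installed in compiled form; this text tells all that it offers.
- The arm moves only by the tool send_rows, never from a script. Its argument "commands" is text: rows parted by semicolons, each of 6 numbers parted by spaces: the shift along the tool's x, y, z in cm, then the turn, a rotation vector about the tool's x, y, z in rad. In form: dx dy dz ax ay az; .... A call has 1 to 20 rows; each row shifts and turns the commanded pose from where the row before left it, along the tool's axes as they then stand; what a row does not reach is not made up. A row lasts 1/10 s, in which the tool goes at most 50 mm and 8.59 degrees, less where a joint would pass 70% of its speed; a pose out of reach is approached as far as the arm can. A call is refused whole if a number of a shift passes 5 or a number of a turn 0.15, either way. A call with a gripper value outside its range is refused whole. "hand" is the finger opening in cm, from 0 to 8.54, set as the call begins (left out, the last holds). The fingers move at their own pace and stop on an object; the grip force is fixed at half the most. Time passes only in rows, so rows that do not move let the fingers close. It gives the time, the measured TCP pose, the force, the opening and the grip force at its end, in the units of the state.
- env.state(): the state, without advancing time (a new reading comes with each control period).
- vision.camera(name): name is "scene" or "side" or "wrist"; returns a dict with "image" (420x560x3 uint8, red, green, blue), "vertical_fov" (degrees; the focal length in pixels is half the picture's height over the tangent of half this angle, whatever the lens; pixels are square), "cx", "cy" (the principal point, pixels), "extrinsics" (4x4, takes a point from camera to world coordinates). Camera axes: x right, y up, looking along -z (the intrinsics and any distortion apply to the point x, -y, -z); pixel columns grow to the right and rows downward; lengths in m; the calibration is good to about 2 mm. A picture is of the moment at which its call begins. There is no depth.
- env.sign_off(): hands the job in; it is judged then, once.
Trained networks look in a picture, given as the dict that the camera call returned (one of the last four; its "shot" number tells which), for a name from the list of things; names that differ only in an ending like _2 or _b are one class to them, and where a whole thing is asked for, a point or a joint stands for the part that bears it (a point fixed in the world has none). Each returns a list of dicts, best first, with "score" (0 to 1); they miss things now and then, are a little off and sometimes report something else, mostly with a low value. They report only what shows in the picture. A call takes as long as a camera call. They do not tell look-alikes from the thing itself.
- find_in(picture, query): "at" ([x, y, z] in m, in world coordinates, good to about 4 mm: the middle of the surface that is visible of it).
- cut_out(picture, query): "mask" (420x560 bool, what is visible of it).
The state is a dict: "time_s": time; "joint_pos": joint angles; "joint_vel": joint speeds; "tau": joint torques, N m; "ee_pos": TCP position; "eef_rot": TCP orientation; "wrist_force": force on the tool from outside, world axes, zero at the start; "ft_torque": the same for the moment, N m; "gripper_width": opening from 0.0 (shut) to 1.0 (fully open); "gripper_force": force on a finger pad.
Only numpy, scipy, OpenCV 4.12 (cv2) and the standard library are available. Lean on these libraries where they do the work, as an engineer would, in place of code of your own. Each camera call takes 0.05 s, during which the arm holds its last target. There are 200 camera calls.

## Working session

There is one attempt and no reset: what is moved stays moved. The work goes in short steps, Python scripts to look and compute and a tool call to move; the robot and the scene stay as the last step left them, time stands still between calls to the robot, and variables do not carry over. Pictures are saved under pics/ and viewed, at most 10 in all, crops included, and the job is handed in when it is done.

Besides the shell and the picture viewer there is one more tool, called after ">>>" as name(argument=value, ...), one argument or row to a line, values as JSON. send_rows: Moves the arm, as the interface text tells. Its arguments: {"type":"object","properties":{"commands":{"type":"string"},"hand":{"type":"number"}},"required":["commands"]}

```bash
mkdir -p pics; cat > h.py <<'E'
import numpy as np, cv2
from station import env, vision, find_in, cut_out
def save(p,n): cv2.imwrite(n,p["image"][:,:,::-1])
def f(p): return 210/np.tan(np.radians(p["vertical_fov"])/2)
def proj(p,X):
    E=np.array(p["extrinsics"]); c=(np.atleast_2d(X)-E[:3,3])@E[:3,:3]
    return np.c_[p["cx"]+f(p)*c[:,0]/-c[:,2], p["cy"]+f(p)*c[:,1]/c[:,2]]
def ray(p,uv,z):
    E=np.array(p["extrinsics"]); uv=np.atleast_2d(uv)
    d=np.c_[(uv[:,0]-p["cx"])/f(p),-(uv[:,1]-p["cy"])/f(p),-np.ones(len(uv))]@E[:3,:3].T
    o=E[:3,3]; return o+d*((z-o[2])/d[:,2])[:,None]
E
python3 - <<'E'
from h import *
np.set_printoptions(precision=4,suppress=True)
s=env.state(); print(s["time_s"],s["ee_pos"],s["eef_rot"],env.grasp_offset)
ims=[]
for n in ["scene","side"]:
    p=vision.camera(n); print(n,{k:v for k,v in p.items() if k!="image"})
    save(p,f"pics/{n}0.png")
    for q in ["incubator","stand","probe","jar","oil","bench_timer"]:
        print(q,[(np.round(d["at"],3),round(d["score"],2)) for d in find_in(p,q)[:3]])
E
```

```text
0.0 [0.3017 0.6032 0.2303] [[-0.8944  0.4473 -0.0007]
 [ 0.4473  0.8944 -0.0017]
 [-0.0001 -0.0018 -1.    ]] 0.0187
scene {'vertical_fov': 45.55737160638827, 'cx': 281.31829619863134, 'cy': 214.51642114077885, 'extrinsics': array([[-0.6442,  0.3968, -0.6539, -0.3894],
       [-0.7646, -0.3125,  0.5637,  0.984 ],
       [ 0.0193,  0.8631,  0.5047,  0.7996],
       [ 0.    ,  0.    ,  0.    ,  1.    ]]), 'shot': 1}
incubator [(array([0.405, 0.332, 0.062]), 0.75)]
stand [(array([0.606, 0.241, 0.041]), 0.93), (array([0.403, 0.514, 0.04 ]), 0.83), (array([ 0.512, -0.201,  0.025]), 0.82)]
probe [(array([0.618, 0.235, 0.093]), 0.69)]
jar [(array([0.586, 0.452, 0.048]), 0.95)]
oil []
bench_timer [(array([0.722, 0.217, 0.016]), 0.48)]
side {'vertical_fov': 52.895928990385606, 'cx': 279.72816695396637, 'cy': 209.8648209912093, 'extrinsics': array([[-0.9986, -0.0015,  0.0535,  0.6427],
       [ 0.0483, -0.4541,  0.8896,  1.145 ],
       [ 0.0229,  0.8909,  0.4536,  0.594 ],
       [ 0.    ,  0.    ,  0.    ,  1.    ]]), 'shot': 2}
incubator [(array([0.451, 0.348, 0.06 ]), 0.82), (array([0.622, 0.234, 0.096]), 0.23)]
stand [(array([0.438, 0.528, 0.04 ]), 0.88), (array([0.622, 0.252, 0.037]), 0.55), (array([ 0.738, -0.116,  0.03 ]), 0.55)]
probe []
jar [(array([0.617, 0.461, 0.075]), 0.76), (array([0.449, 0.35 , 0.063]), 0.18)]
oil [(array([0.7  , 0.382, 0.037]), 0.85)]
bench_timer [(array([0.746, 0.247, 0.015]), 0.79)]
```

View pics/scene0.png

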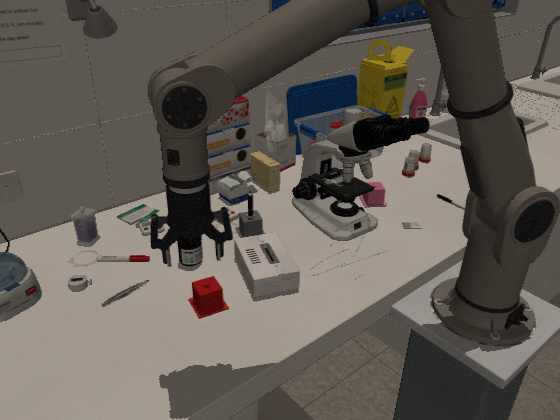

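View pics/side0.png

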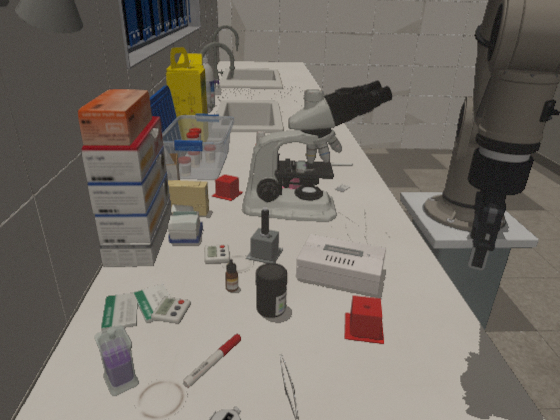

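The scene view shows the grey stand with the probe at about (249,222) and the incubator at (267,263). The red block at (208,297) and the pink one at (372,195) are look-alikes. In the side view the stand is at (265,245), the handle at (265,222), the slot at (343,250) and the louvres nearer the camera, so the front faces about -y. Next I fit the poses from the masks.

```bash
cat >> h.py <<'E'
from scipy.optimize import minimize
def boxes(pose,bs):  # bs: (lx,ly,z0,z1); returns list of 8x3 corners
    x,y,a=pose; c,s=np.cos(a),np.sin(a); out=[]
    for lx,ly,z0,z1 in bs:
        P=np.array([[i*lx/2,j*ly/2,z] for i in(-1,1) for j in(-1,1) for z in(z0,z1)])
        out.append(np.c_[x+c*P[:,0]-s*P[:,1],y+s*P[:,0]+c*P[:,1],P[:,2]])
    return out
def sil(p,pose,bs):
    m=np.zeros((420,560),np.uint8)
    for B in boxes(pose,bs):
        h=cv2.convexHull((proj(p,B)*16).round().astype(np.int32))
        cv2.fillConvexPoly(m,h,1,cv2.LINE_8,4)
    return m>0
def fit(views,p0,bs,step=(.015,.015,.1)):
    def cost(v):
        return sum(1-(sil(p,v,bs)&m).sum()/(sil(p,v,bs)|m).sum() for p,m in views)
    best=None
    for da in (-.3,-.15,0,.15,.3):
        x0=np.array(p0)+[0,0,da]
        S=np.vstack([x0]+[x0+np.eye(3)[i]*step[i] for i in range(3)])
        r=minimize(cost,x0,method="Nelder-Mead",options=dict(initial_simplex=S,xatol=1e-4,fatol=1e-4))
        if best is None or r.fun<best.fun: best=r
    return best.x,best.fun
INC=[(.12,.19,0,.06)]; ST=[(.076,.076,0,.006),(.056,.056,0,.058)]
E
python3 - <<'E'
from h import *
np.set_printoptions(precision=4,suppress=True)
V={n:vision.camera(n) for n in ("scene","side")}
def m(n,q,near):
    c=[d["mask"] for d in cut_out(V[n],q)]
    c=[k for k in c if k.sum()>20]
    j=min(range(len(c)),key=lambda i:np.hypot(*(np.argwhere(c[i]).mean(0)[::-1]-near)))
    print(n,q,c[j].sum(),np.argwhere(c[j]).mean(0)[::-1]); return c[j]
iv=[(V["scene"],m("scene","incubator",(267,263))),(V["side"],m("side","incubator",(343,262)))]
for vs in ([iv[0]],[iv[1]],iv): print(fit(vs,(.43,.34,1.57),INC))
sv=[(V["side"],m("side","stand",(265,245)))]
try: sv.append((V["scene"],m("scene","stand",(249,222))))
except Exception as e: print(e)
for vs in [[v] for v in sv]+[sv]: print(fit(vs,(.61,.235,0),ST))
for n,c in(("scene",(249,205)),("side",(265,222))):
    try:
        k=m(n,"probe",c); a=np.argwhere(k); print(a.min(0),a.max(0))
    except Exception as e: print(n,e)
p=vision.camera("wrist"); print(p["extrinsics"],p["vertical_fov"],p["cx"],p["cy"])
for n,(x,y) in (("scene",(267,245)),("side",(310,250))):
    c=V[n]["image"][y-55:y+55,x-75:x+75]; save({"image":cv2.resize(c,None,fx=5,fy=5,interpolation=2)},f"pics/crop_{n}.png")
E
```

```text
scene incubator 2982 [265.9718 263.8669]
side incubator 3939 [340.9304 263.0246]
(array([0.4494, 0.3141, 1.1817]), np.float64(0.07975270479134466))
(array([0.4421, 0.3086, 1.2174]), np.float64(0.054326923076923106))
(array([0.444 , 0.3159, 1.1887]), np.float64(0.16484064822343114))
side stand 873 [264.1455 246.7698]
scene stand 501 [249.3613 225.006 ]
(array([ 0.6242,  0.2263, -0.3142]), np.float64(0.12787212787212787))
(array([ 0.6426,  0.2198, -0.546 ]), np.float64(0.29243937232524964))
(array([ 0.6244,  0.2273, -0.2997]), np.float64(0.4681749033362209))
scene min() iterable argument is empty
side min() iterable argument is empty
[[ 0.4477 -0.8604 -0.2436  0.2401]
 [ 0.8942  0.4311  0.1209  0.6346]
 [ 0.001  -0.2719  0.9623  0.3734]
 [ 0.      0.      0.      1.    ]] 59.80718049564122 275.4557556882759 208.11218668168976
```

>>> send_rows(
  commands="-3.5 -2 -0.4 0 0 0;-3.5 -2 -0.4 0 0 0;-3.5 -2 -0.4 0 0 0;-3.5 -2 -0.4 0 0 0;-3.5 -2 -0.4 0 0 0;-3.5 -2 -0.4 0 0 0;-3.5 -2 -0.4 0 0 0;-3.5 -2 -0.4 0 0 0;-3.5 -2 -0.4 0 0 0;-3.5 -2 -0.4 0 0 0;0 0 0 0 0 0;0 0 0 0 0 0",
  hand=6,
)

```text
time_s: 2.35
ee_pos: [0.5261, 0.2673, 0.2715]
eef_rot: [[-0.893, 0.45, 0.0], [0.45, 0.893, 0.0], [-0.0, 0.0, -1.0]]
wrist_force: [-0.1, 0.1, -0.7]
gripper_width: 0.701
gripper_force: 0.0
```

```bash
python3 - <<'E'
from h import *
np.set_printoptions(precision=4,suppress=True)
s=env.state(); print(s["time_s"],s["ee_pos"],s["eef_rot"],s["wrist_force"])
p=vision.camera("wrist"); print(p["extrinsics"]); save(p,"pics/w1.png")
np.save("w1.npy",p,allow_pickle=True)
for q in ["incubator","stand","probe","bench_timer"]:
    print(q,[(np.round(d["at"],3),round(d["score"],2)) for d in find_in(p,q)[:3]])
print(proj(p,[[.444,.313,.06],[.625,.227,.13],[.625,.227,.058]]))
E
```

```text
2.35 [0.5261 0.2673 0.2715] [[-0.8931  0.4498  0.0003]
 [ 0.4498  0.8931  0.0002]
 [-0.0001  0.0003 -1.    ]] [-0.0994  0.0808 -0.7402]
[[ 0.4501 -0.8591 -0.2436  0.4643]
 [ 0.893   0.4335  0.1213  0.2982]
 [ 0.0014 -0.2721  0.9623  0.4136]
 [ 0.      0.      0.      1.    ]]
incubator [(array([0.448, 0.309, 0.06 ]), 0.58)]
stand [(array([0.61 , 0.232, 0.056]), 0.84), (array([0.46 , 0.478, 0.003]), 0.74), (array([ 0.728, -0.09 ,  0.003]), 0.67)]
probe [(array([0.619, 0.232, 0.108]), 0.87), (array([0.697, 0.369, 0.042]), 0.3)]
bench_timer [(array([0.739, 0.236, 0.014]), 0.95)]
[[279.3592  76.7329]
 [284.9452 312.6723]
 [283.1643 275.7514]]
```

View pics/w1.png

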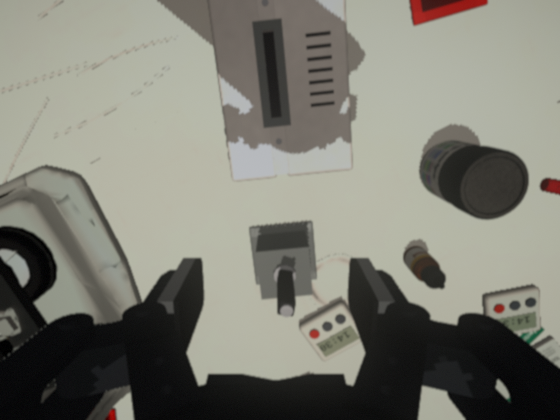

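The wrist view shows the incubator top with the dark slot at about (272,75) and the louvres to its right. The stand is at (282,255) with the handle up to a cap at about (285,308), the timer at (330,328), the oil at (425,265) and the jar at (485,180). I'll enlarge the slot and the handle.

```bash
python3 - <<'E'
from h import *
p=np.load("w1.npy",allow_pickle=True).item(); im=p["image"]
a=cv2.resize(im[5:145,205:365],None,fx=4,fy=4,interpolation=2)
b=cv2.resize(im[205:325,240:330],None,fx=4.667,fy=4.667,interpolation=2)
b=np.clip(b.astype(float)*2.2,0,255).astype(np.uint8); print(a.shape,b.shape)
h=560; o=np.zeros((h,640+b.shape[1],3),np.uint8)
o[:a.shape[0],:640]=a; o[:b.shape[0],640:]=b; o=o[:,:]
o=cv2.resize(o,None,fx=800/o.shape[1],fy=800/o.shape[1],interpolation=cv2.INTER_AREA); print(o.shape)
save({"image":o},"pics/c1.png")
g=cv2.cvtColor(im,cv2.COLOR_RGB2GRAY); 
for y in range(20,130,8): print(y,g[y,246:300:2])
E
```

```text
(560, 640, 3) (560, 420, 3)
(423, 800, 3)
20 [103 104 103 100  96  94  90  86  85  82  76  72  69  67  64  62  61  64
 104 111 110 112 112 113 114 113 114]
28 [103 103 101  91  59  57  58  58  58  58  59  59  58  58  58  59  59  60
  89 111 111 111 111 112 113 113 112]
36 [105 104 103 101  69  58  59  58  52  25  25  24  24  28  52  59  59  58
  75 111 114 112 113 113 113 113 112]
44 [106 106 106 107  87  59  59  60  56  34  26  27  25  28  41  61  59  60
  62 101 110 110 111 112 112 113 112]
52 [107 107 106 107 100  67  60  60  59  44  27  26  27  26  31  55  61  60
  61  87 110 110 109 110 110 112 112]
60 [109 108 107 107 107  84  61  61  59  56  30  27  28  27  28  50  59  60
  60  70 105 110 111 112 113 112 112]
68 [110 109 109 109 109 100  65  62  60  60  42  28  28  27  29  38  59  60
  60  63  98 109 110 109 111 110 111]
76 [111 110 110 109 110 110  80  61  61  61  54  30  29  28  29  31  57  61
  61  61  82 110 110 111 111 111 110]
84 [112 112 112 111 112 111  99  64  62  60  61  39  29  31  30  30  46  61
  61  61  70 104 110 110 110 110 109]
92 [114 113 113 112 112 113 109  76  61  63  62  52  31  31  31  31  38  59
  62  61  63  96 110 110 110 109 110]
100 [172 162 120 113 114 114 113  95  63  63  63  59  38  32  32  33  35  55
  62  62  62  81 109 109 109 110 109]
108 [182 177 150 122 114 114 115 109  73  64  64  62  46  34  33  34  34  45
  63  63  63  70 103 111 110 111 111]
116 [115 115 115 114 114 113 114 114  91  65  63  64  59  40  40  41  42  46
  61  64  64  65  93 109 108 108 108]
124 [116 116 116 115 116 115 115 115 106  71  66  64  65  65  64  64  66  66
  69  69  71  75  87 109 110 109 109]
```

View pics/c1.png

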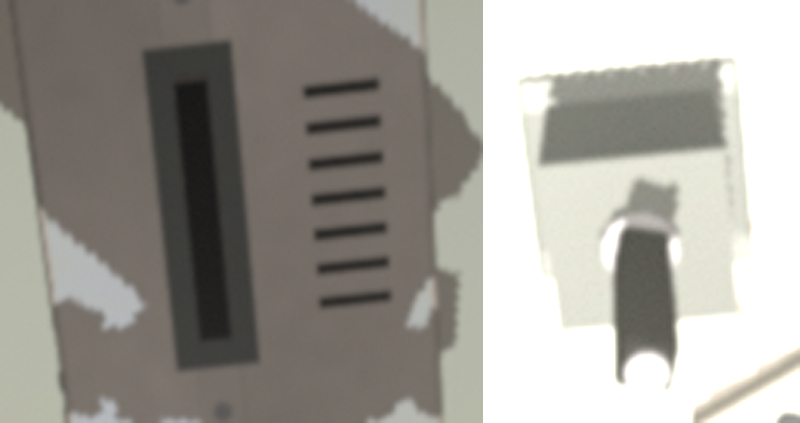

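```bash
python3 - <<'E'
from h import *
np.set_printoptions(precision=4,suppress=True)
p=np.load("w1.npy",allow_pickle=True).item()
B=ray(p,[(252.4,21.6),(281.5,18.6),(290.8,124.6),(264,127.6)],.06)
print(B, "mid",B.mean(0)); d=B[2]+B[3]-B[0]-B[1]; print("slot dir",np.degrees(np.arctan2(d[1],d[0])),np.linalg.norm(d)/2,np.linalg.norm(B[1]-B[0]))
print("box edge",ray(p,[(232,181),(353,170)],.06), ray(p,[(208,0)],.06))
print("cap",ray(p,[(286.6,310)],.132),"collar",ray(p,[(284.9,273)],.063), "wid", np.linalg.norm(ray(p,[(273.2,273)],.06)-ray(p,[(296.5,273)],.06)))
c=lambda x,y:((x-483)/3.52+240,y/3.52+205)
T=ray(p,[c(540,163),c(725,147),c(738,312),c(562,326)],.058);print("stand top",T,T.mean(0),[np.linalg.norm(T[i]-T[i-1]) for i in range(4)])
k=[d["mask"] for d in cut_out(p,"probe")]; a=np.argwhere(k[0]); print(a.min(0),a.max(0))
h=k[0].astype(np.uint8)
for y in range(262,318,5):
  x=np.flatnonzero(h[y]); print(y,x.min() if len(x) else 0,x.max() if len(x) else 0, cv2.cvtColor(p["image"],7)[y,272:302])
E
```

```text
[[0.3924 0.3123 0.06  ]
 [0.4018 0.3362 0.06  ]
 [0.487  0.3036 0.06  ]
 [0.4781 0.2797 0.06  ]] mid [0.4398 0.3079 0.06  ]
slot dir -20.906808922532367 0.09145631712538438 0.02568727232997333
box edge [[0.5097 0.228  0.06  ]
 [0.5533 0.3388 0.06  ]] [[0.3601 0.2858 0.06  ]]
cap [[0.6222 0.23   0.132 ]] collar [[0.6207 0.231  0.063 ]] wid 0.024688791443198393
stand top [[0.5871 0.2143 0.058 ]
 [0.6073 0.2656 0.058 ]
 [0.6583 0.2459 0.058 ]
 [0.6382 0.1953 0.058 ]] [0.6227 0.2303 0.058 ] [np.float64(0.05446962107783467), np.float64(0.055136758258840984), np.float64(0.054695344660535945), np.float64(0.05444899777108084)]
[302 299] [360 359]
262 0 0 [105 106 104 104 104 104 103 100  92  76  66  65  64  65  65  65  65  65
  65  64  65  66  74  89 100 104 105 105 104 104]
267 0 0 [105 104 101  95  87  90 101 108  98  86  84  84  85  85  86  85  83  82
  79  74  71  75  91 101 104 104 104 104 103 103]
272 0 0 [100  99 116 139 148 136  98  57  41  39  41  39  39  40  40  40  41  41
  41  48  68  94 108 106 104 104 104 103 103 103]
277 0 0 [104 114 133 145 134  99  59  41  40  40  40  40  41
[... 434 characters left out ...]
  93 103 102 104 103 103 104]
297 0 0 [116 118 119 121 109  77  48  43  44  42  44  42  43  43  43  42  42  42
  41  43  40  48  80 128 160 172 173 173 174 174]
302 336 342 [178 178 180 177 158 107  56  45  46  48  48  50  48  48  48  47  47  46
  46  45  46  46  63 114 162 178 179 179 178 178]
307 325 346 [179 180 180 178 160 110  60  51  70 100 125 140 144 147 147 146 144 139
 130 110  81  64  96 146 173 178 179 179 179 179]
312 315 349 [179 179 179 178 162 119  75  75 109 133 142 142 142 142 142 142 142 141
 141 136 118 112 144 172 179 178 179 179 178 179]
317 308 351 [179 178 178 179 179 179 180 179 179 178 176 174 171 167 165 167 169 173
 171 170 171 177 178 179 178 179 179 177 175 171]
```

Estimates: slot centre (0.440, 0.308), slot direction about -21°, and stand and probe at (0.622, 0.230). I'll move above the handle.

>>> send_rows(
  commands="-2.05 0.2 1 0 0 0;-2.05 0.2 1.5 0 0 0;-2.05 0.2 1.5 0 0 0;-2.05 0.2 1.5 0 0 0;-2.05 0.2 1.5 0 0 0;0 0 0 0 0 0;0 0 0 0 0 0",
  hand=6,
)

```text
time_s: 3.35
ee_pos: [0.6211, 0.2319, 0.2009]
eef_rot: [[-0.895, 0.447, -0.001], [0.447, 0.895, -0.0], [0.001, -0.001, -1.0]]
wrist_force: [0.1, 0.1, 0.9]
gripper_width: 0.704
gripper_force: 0.0
```

```bash
python3 - <<'E'
from h import *
np.set_printoptions(precision=4,suppress=True)
s=env.state(); print(s["ee_pos"],s["wrist_force"])
P=[vision.camera(n) for n in ("wrist","side")]
a=P[0]["image"]; a=cv2.resize(a,(460,345)); b=P[1]["image"][120:270,220:390]; b=cv2.resize(b,(340,300))
o=np.zeros((345,800,3),np.uint8); o[:,:460]=a; o[:300,460:]=b; save({"image":o},"pics/c2.png")
np.save("w2.npy",P[0],allow_pickle=True)
x,y=s["ee_pos"][:2]
print(proj(P[0],[[x,y,.132],[.622,.230,.132],[.622,.230,.063]]))
E
```

```text
[0.6211 0.2319 0.2009] [0.0674 0.0827 0.9449]
[[275.4005 223.329 ]
 [273.3274 225.8588]
 [273.7958 198.1257]]
```

View pics/c2.png

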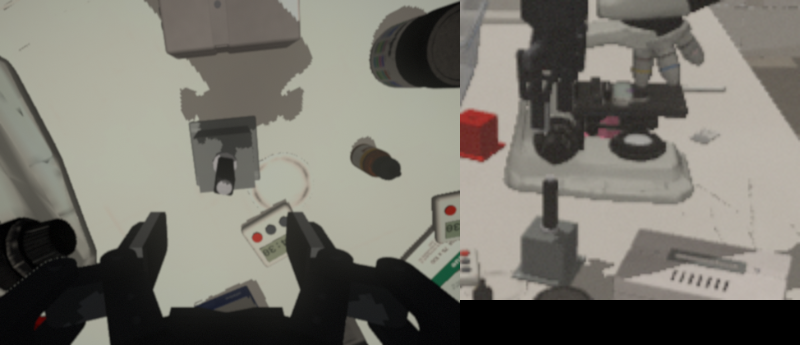

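The composite shows the cap at about (272.7,227.6) in the wrist picture, within 2 px of the prediction, and the fingers are clear of the timer and microscope. I'll go down and grip.

>>> send_rows(
  commands="-0.2 -0.15 2 0 0 0;0 0 2 0 0 0;0 0 2 0 0 0;0 0 2 0 0 0;0 0 2 0 0 0;0 0 2 0 0 0;0 0 0 0 0 0;0 0 0 0 0 0",
)

```text
time_s: 4.25
ee_pos: [0.6226, 0.23, 0.0823]
eef_rot: [[-0.895, 0.447, 0.0], [0.447, 0.895, 0.001], [-0.0, 0.001, -1.0]]
wrist_force: [-0.3, 0.4, 0.5]
gripper_width: 0.704
gripper_force: 0.0
```

>>> send_rows(
  commands="0 0 0 0 0 0;0 0 0 0 0 0;0 0 0 0 0 0;0 0 0 0 0 0;0 0 0 0 0 0;0 0 0 0 0 0;0 0 0 0 0 0;0 0 0 0 0 0",
  hand=0.5,
)

```text
time_s: 5.05
ee_pos: [0.6234, 0.2294, 0.0824]
eef_rot: [[-0.894, 0.447, 0.001], [0.447, 0.894, 0.001], [-0.001, 0.001, -1.0]]
wrist_force: [-2.0, -0.5, 5.3]
gripper_width: 0.173
gripper_force: 58.5
```

Gripped at an opening of about 14.7 mm. Next I lift, travel over the slot and turn the tool to line up with it.

>>> send_rows(
  commands="0 0 -1 0 0 0;0 0 -1.5 0 0 0;0 0 -1.5 0 0 0;0 0 -1.5 0 0 0;0 0 -1.5 0 0 0;0 0 -1 0 0 0;2 -0.12 0 0 0 0;2 -0.12 0 0 0 0;2 -0.12 0 0 0 0;2 -0.12 0 0 0 0;2 -0.12 0 0 0 0;2 -0.12 0 0 0 0;2 -0.12 0 0 0 0;2 -0.12 0 0 0 0;2 -0.12 0 0 0 0;1.9 -0.09 0 0 0 0;0 0 0 0 0 -0.05;0 0 0 0 0 -0.05;0 0 0 0 0 0;0 0 0 0 0 0",
)

```text
time_s: 7.05
ee_pos: [0.4397, 0.3076, 0.1616]
eef_rot: [[-0.934, 0.357, 0.0], [0.357, 0.934, 0.0], [-0.0, 0.0, -1.0]]
wrist_force: [0.5, -0.0, 0.2]
gripper_width: 0.168
gripper_force: 58.4
```

```bash
python3 - <<'E'
from h import *
np.set_printoptions(precision=4,suppress=True)
s=env.state(); print(s["ee_pos"],s["eef_rot"],s["wrist_force"])
P=[vision.camera(n) for n in ("wrist","side","scene")]
np.save("w3.npy",P,allow_pickle=True)
e=s["ee_pos"]; t=np.array([e[0],e[1],e[2]-.0794])
for p in P: print(proj(p,[t,t+[0,0,.055],[.44,.308,.06]]))
o=np.zeros((600,800,3),np.uint8)
a=P[0]["image"][60:360,140:440]; o[:400,:400]=cv2.resize(a,(400,400))
for i,k in ((1,0),(2,1)):
    u,v=proj(P[i],t)[0].astype(int); c=P[i]["image"][v-37:v+38,u-50:u+50]; o[300*k:300*k+300,400:]=cv2.resize(c,(400,300),interpolation=2); print(u,v)
save({"image":o},"pics/c3.png")
E
```

```text
[0.4397 0.3076 0.1616] [[-0.934   0.3574  0.0002]
 [ 0.3574  0.934   0.0002]
 [-0.0001  0.0002 -1.    ]] [ 0.462  -0.0492  0.1519]
[[275.2462 218.0406]
 [275.3239 251.5026]
 [275.8872 208.6906]]
[[344.0435 242.0913]
 [346.2623 221.4454]
 [343.0854 250.2173]]
[[269.3272 245.1933]
 [269.4851 226.9959]
 [269.0801 252.3169]]
344 242
269 245
```

View pics/c3.png

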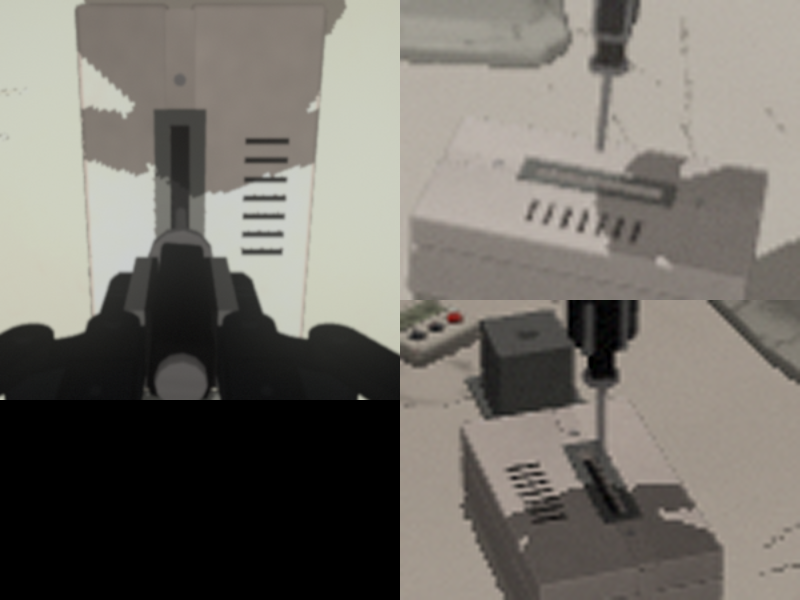

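The crops show the tip just above the slot, agreeing with the predictions to about 1 px. In the wrist view the pin at u≈275.5 sits about 0.7 mm right of the slot line at u≈274.5. I'll correct that, go to the -24 mm end and lower the probe.

>>> send_rows(
  commands="-0.8 -0.07 0 0 0 0;-0.8 0 0 0 0 0;-0.8 0 0 0 0 0;0 0 1 0 0 0;0 0 1 0 0 0;0 0 0.8 0 0 0;0 0 0.3 0 0 0;0 0 0.1 0 0 0;0 0 0 0 0 0",
)

```text
time_s: 8.1
ee_pos: [0.4615, 0.2984, 0.1298]
eef_rot: [[-0.935, 0.356, -0.001], [0.356, 0.935, -0.0], [0.0, -0.0, -1.0]]
wrist_force: [-2.6, -2.1, 10.1]
gripper_width: 0.172
gripper_force: 59.3
```

>>> send_rows(
  commands="0 0 -0.3 0 0 0;0.6 0 0 0 0 0;0 0 0.3 0 0 0;0 0 0.1 0 0 0;0 0 0 0 0 0",
)

```text
time_s: 8.6
ee_pos: [0.4551, 0.3013, 0.1277]
eef_rot: [[-0.935, 0.355, -0.001], [0.355, 0.935, 0.0], [0.001, -0.0, -1.0]]
wrist_force: [-2.0, 2.6, -0.6]
gripper_width: 0.171
gripper_force: 58.5
```

>>> send_rows(
  commands="0 0 -0.3 0 0 0;0.6 0 0 0 0 0;0 0 0.3 0 0 0;0 0 0 0 0 0;0 0 0 0 0 0",
)

```text
time_s: 9.1
ee_pos: [0.4507, 0.3025, 0.1282]
eef_rot: [[-0.934, 0.356, 0.0], [0.356, 0.934, -0.0], [-0.0, -0.0, -1.0]]
wrist_force: [0.0, -0.1, 0.0]
gripper_width: 0.17
gripper_force: 58.6
```

>>> send_rows(
  commands="0 0 0.1 0 0 0;0 0 0 0 0 0;0 0 0 0 0 0",
)

```text
time_s: 9.4
ee_pos: [0.4508, 0.3027, 0.1274]
eef_rot: [[-0.934, 0.356, 0.0], [0.356, 0.934, 0.0], [-0.0, 0.0, -1.0]]
wrist_force: [-1.0, -0.9, 1.2]
gripper_width: 0.171
gripper_force: 58.8
```

>>> send_rows(
  commands="0 0 0.1 0 0 0;0 0 0 0 0 0;0 0 0 0 0 0",
)

```text
time_s: 9.7
ee_pos: [0.4507, 0.3027, 0.1264]
eef_rot: [[-0.935, 0.356, 0.0], [0.356, 0.935, 0.0], [-0.0, 0.0, -1.0]]
wrist_force: [-0.7, -0.4, 1.2]
gripper_width: 0.172
gripper_force: 58.9
```

>>> send_rows(
  commands="0 0 0.1 0 0 0;0 0 0 0 0 0;0 0 0 0 0 0",
)

```text
time_s: 10.0
ee_pos: [0.4506, 0.3028, 0.1253]
eef_rot: [[-0.935, 0.356, 0.0], [0.356, 0.935, 0.0], [-0.0, 0.0, -1.0]]
wrist_force: [0.7, -0.3, 1.9]
gripper_width: 0.171
gripper_force: 58.8
```

The tip is sinking at about 2 N and is already below floor level, so this is the plunger. I'll push further.

>>> send_rows(
  commands="0 0 0.15 0 0 0;0 0 0.15 0 0 0;0 0 0.15 0 0 0;0 0 0.1 0 0 0;0 0 0 0 0 0;0 0 0 0 0 0",
)

```text
time_s: 10.6
ee_pos: [0.4503, 0.3028, 0.1196]
eef_rot: [[-0.935, 0.356, -0.0], [0.356, 0.935, -0.0], [0.0, -0.0, -1.0]]
wrist_force: [1.1, -0.0, -0.1]
gripper_width: 0.169
gripper_force: 58.7
```

>>> send_rows(
  commands="0 0 0.1 0 0 0;0 0 0.1 0 0 0;0 0 0 0 0 0;0 0 0 0 0 0",
)

```text
time_s: 11.0
ee_pos: [0.4506, 0.3029, 0.1181]
eef_rot: [[-0.935, 0.356, 0.0], [0.356, 0.935, 0.0], [0.0, 0.0, -1.0]]
wrist_force: [0.4, -0.5, 5.6]
gripper_width: 0.169
gripper_force: 59.3
```

>>> send_rows(
  commands="0 0 0.1 0 0 0;0 0 0.05 0 0 0;0 0 0 0 0 0;0 0 0 0 0 0",
)

```text
time_s: 11.4
ee_pos: [0.4511, 0.303, 0.1176]
eef_rot: [[-0.934, 0.356, 0.001], [0.356, 0.934, 0.001], [-0.001, 0.001, -1.0]]
wrist_force: [-2.9, -2.3, 14.0]
gripper_width: 0.171
gripper_force: 60.1
```

```bash
python3 - <<'E'
from h import *
s=env.state(); e=s["ee_pos"]; print(e,s["wrist_force"])
P=[vision.camera(n) for n in ("side","scene")]
o=np.zeros((300,800,3),np.uint8)
for i in (0,1):
    u,v=proj(P[i],[.44,.308,.06])[0].astype(int); print(u,v); c=P[i]["image"][v-37:v+38,u-50:u+50]; o[:,400*i:400*i+400]=cv2.resize(c,(400,300),interpolation=2)
save({"image":o},"pics/c4.png")
E
```

```text
[0.45106707 0.30303414 0.11764952] [-2.89888686 -2.32987269 14.00831277]
343 250
269 252
```

View pics/c4.png

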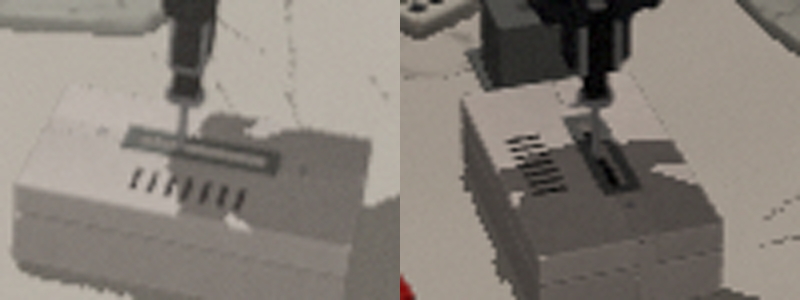

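The pin stands in the slot and the plunger has bottomed: 12.2 mm below floor contact at 14 N. Now I go up and back over the stand.

>>> send_rows(
  commands="0 0 -1 0 0 0;0 0 -1.5 0 0 0;0 0 -1.5 0 0 0;0 0 -0.4 0 0 0;-1.87 -0.07 0 0 0 0;-1.87 -0.07 0 0 0 0;-1.87 -0.07 0 0 0 0;-1.87 -0.07 0 0 0 0;-1.87 -0.07 0 0 0 0;-1.87 -0.07 0 0 0 0;-1.87 -0.07 0 0 0 0;-1.87 -0.07 0 0 0 0;-1.87 -0.07 0 0 0 0;-1.87 -0.07 0 0 0 0;0 0 0 0 0 0;0 0 0 0 0 0;0 0 0 0 0 0",
)

```text
time_s: 13.2
ee_pos: [0.6218, 0.2304, 0.1599]
eef_rot: [[-0.935, 0.355, -0.001], [0.355, 0.935, 0.0], [0.001, -0.0, -1.0]]
wrist_force: [0.2, 0.4, -1.0]
gripper_width: 0.169
gripper_force: 58.6
```

```bash
python3 - <<'E'
from h import *
np.set_printoptions(precision=4,suppress=True)
s=env.state(); e=s["ee_pos"]; print(e,s["wrist_force"])
P=[vision.camera(n) for n in ("side","scene")]
np.save("w5.npy",P,allow_pickle=True)
t=np.array([e[0],e[1],e[2]-.0794])
o=np.zeros((300,800,3),np.uint8)
for i in (0,1):
    u,v=proj(P[i],t)[0].astype(int); print(u,v,proj(P[i],[t,t+[0,0,.055],[.6227,.2303,.058]])); c=P[i]["image"][v-22:v+23,u-30:u+30]; o[:,400*i:400*i+400]=cv2.resize(c,(400,300),interpolation=2)
save({"image":o},"pics/c5.png")
E
```

```text
[0.6218 0.2304 0.1599] [ 0.1998  0.3805 -1.0084]
265 226 [[265.571  226.831 ]
 [265.7461 207.0177]
 [265.1589 234.6607]]
250 208 [[250.5411 208.9543]
 [250.3138 192.1419]
 [250.4879 215.5324]]
```

View pics/c5.png

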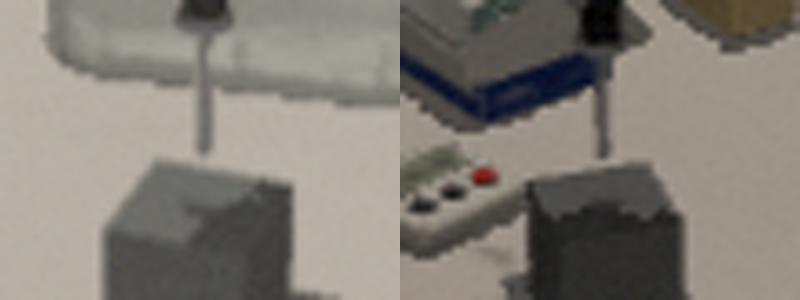

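The tip is where predicted and over the middle of the block's top. I'll lower it, with a check partway.

>>> send_rows(
  commands="-0.1 0 0 0 0 0;0 0 0.8 0 0 0;0 0 0.8 0 0 0;0 0 0.7 0 0 0;0 0 0.7 0 0 0;0 0 0 0 0 0;0 0 0 0 0 0",
)

```text
time_s: 14.0
ee_pos: [0.6237, 0.2292, 0.13]
eef_rot: [[-0.934, 0.356, -0.0], [0.356, 0.934, -0.0], [0.0, -0.0, -1.0]]
wrist_force: [-0.4, -0.7, -0.9]
gripper_width: 0.172
gripper_force: 58.6
```

The tip is 9 mm inside the hole (z 0.051) with no contact force, so I'll continue down.

>>> send_rows(
  commands="0 0 1 0 0 0;0 0 1 0 0 0;0 0 1 0 0 0;0 0 0.8 0 0 0;0 0 0.5 0 0 0;0 0 0.3 0 0 0;0 0 0 0 0 0;0 0 0 0 0 0",
)

```text
time_s: 14.8
ee_pos: [0.624, 0.2294, 0.0846]
eef_rot: [[-0.935, 0.356, 0.001], [0.356, 0.935, 0.0], [-0.0, 0.0, -1.0]]
wrist_force: [-0.5, -0.2, -0.9]
gripper_width: 0.173
gripper_force: 58.6
```

>>> send_rows(
  commands="0 0 0.15 0 0 0;0 0 0.05 0 0 0;0 0 0 0 0 0",
)

```text
time_s: 15.1
ee_pos: [0.6239, 0.2293, 0.0825]
eef_rot: [[-0.935, 0.356, 0.0], [0.356, 0.935, 0.0], [-0.0, 0.0, -1.0]]
wrist_force: [0.2, -0.8, -0.6]
gripper_width: 0.169
gripper_force: 58.8
```

>>> send_rows(
  commands="0 0 0 0 0 0;0 0 0 0 0 0;0 0 0 0 0 0;0 0 0 0 0 0;0 0 0 0 0 0;0 0 0 0 0 0;0 0 0 0 0 0;0 0 0 0 0 0",
  hand=6,
)

```text
time_s: 15.9
ee_pos: [0.6237, 0.2293, 0.0823]
eef_rot: [[-0.935, 0.356, 0.0], [0.356, 0.935, 0.0], [0.0, 0.0, -1.0]]
wrist_force: [0.7, 0.9, 1.1]
gripper_width: 0.703
gripper_force: 0.0
```

>>> send_rows(
  commands="0 0 -1 0 0 0;0 0 -2 0 0 0;0 0 -2 0 0 0;0 0 -2 0 0 0;0 0 -2 0 0 0;0 0 -2 0 0 0;0 0 -2 0 0 0;2 0 -2 0 0 0;3 0 -1 0 0 0;3 0 0 0 0 0;3 0 0 0 0 0;0 0 0 0 0 0;0 0 0 0 0 0;0 0 0 0 0 0",
)

```text
time_s: 17.3
ee_pos: [0.522, 0.2678, 0.2428]
eef_rot: [[-0.934, 0.357, 0.001], [0.357, 0.934, 0.0], [-0.001, 0.0, -1.0]]
wrist_force: [0.4, -0.9, -0.1]
gripper_width: 0.701
gripper_force: 0.0
```

```bash
python3 - <<'E'
from h import *
np.set_printoptions(precision=4,suppress=True)
s=env.state(); print(s["time_s"],s["ee_pos"],s["wrist_force"],s["gripper_width"])
P=[vision.camera(n) for n in ("wrist","side","scene")]
o=np.zeros((600,800,3),np.uint8)
X=np.array([.623,.23,.063])
for i in range(3):
    u,v=proj(P[i],X)[0].astype(int); print(P[i]["image"].shape,u,v,proj(P[i],[X,X+[0,0,.069]]))
    h,w=((100,133),(30,40),(30,40))[i]
    u=np.clip(u,w,560-w); v=np.clip(v,h,420-h); print(u,v)
    c=P[i]["image"][v-h:v+h,u-w:u+w]; r,k=divmod(i,2); o[300*r:300*r+300,400*k:400*k+400]=cv2.resize(c,(400,300),interpolation=2)
u,v=proj(P[2],[.42,.25,.03])[0].astype(int); o[300:,400:]=cv2.resize(P[2]["image"][v-37:v+38,u-50:u+50],(400,300),interpolation=2)
save({"image":o},"pics/c6.png")
E
```

```text
17.3 [0.522  0.2678 0.2428] [ 0.3924 -0.8545 -0.1395] 0.700833073458568
(420, 560, 3) 276 292 [[276.0026 292.2745]
 [276.2514 335.0284]]
276 292
(420, 560, 3) 265 232 [[265.0513 232.8728]
 [265.2547 208.2474]]
265 232
(420, 560, 3) 250 213 [[250.4878 213.9816]
 [250.2019 193.0537]]
250 213
```

View pics/c6.png

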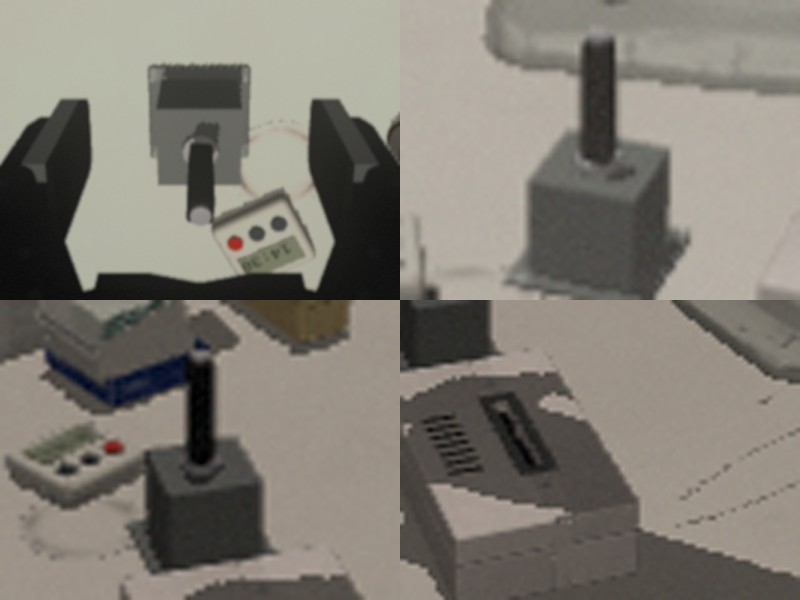

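The probe stands upright with its collar on the block: the cap is at the predicted row, the timer is unmoved and the gripper is clear. Handing in.

```bash
python3 -c "
from station import env
print(env.sign_off())"
```

```text
the job is handed in; nothing more can be done
None
```

I pushed the plunger about 12 mm down, against a firm stop, put the probe back upright in the stand with its collar on the block, and handed the job in at about 17.5 s; the rack itself was never in camera view, so I inferred its movement from the plunger, and I rechecked only the timer at the end, not the jar or bottle.

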